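# Shut one door of the medicine cabinet, try the other and hold it open

### The arm

A 7-joint arm with a two-finger parallel gripper is mounted at the origin on a cart in front of the work surface, level with it; the furniture and walls round the work are solid. World frame = base frame: x ahead of the robot, y to its left, z up, the work surface at z = 0. Lengths are in m, angles in degrees, forces in N, time in s.
With the tool pointing down it reaches from about 0.425 to 0.875 m from the base axis. Payload 4.7 kg.
Tool frame: the origin (TCP) lies on the centre line of the jaws, within the pads' length; the fingertips stand 8 mm ahead of it and the grasp point (between the pads) lies 11 mm behind it; z points along the fingers, y is the direction in which the jaws open and shut (so a half turn about z gives the same grasp; the last joint's range is limited). The gripper opens to 87 mm and grips with 3 to 60 N. Pads are 19 mm wide; open, the fingers measure 117 mm over their backs; the gripper's body (75 mm by 190 mm) begins 51 mm behind the grasp point.
Start: joints at [-62.619, 18.392, -4.016, 83.108, 1.295, 78.541, -3.26], TCP at [0.291, 0.581, 0.231] pointing down, gripper open.
Joint ranges: [-163.93, 163.93], [-17.29, 119.83], [-79.2, 71.16], [3.27, 140.29], [-89.18, 269.18], [5.43, 117.66], [-154.24, 154.24]. Speed limits (degrees/s): [147.25, 147.25, 180, 180, 180, 180, 180].

### API

Orientations are given as [roll, pitch, yaw] about the fixed x, y, z axes, in that order (R = Rz(yaw) Ry(pitch) Rx(roll)).
In Python, from cell import status, vision, workorder gives the robot as it stands.
- The arm moves only by the tool step_arm, never from a script. Its argument "series" is a list of rows, each an object of numbers: "ax", "ay", "az": the turn, a rotation vector about the world's x, y, z in degrees; "x", "y", "z": the shift along the world's x, y, z in m; "claw": the opening in per cent of the stroke, from 0 (shut) to 100 (fully open). In form: [{"ax": .., "ay": .., "az": .., "x": .., "y": .., "z": .., "claw": ..}, ...]. A call has 1 to 12 rows; each row is the pose to reach, as a shift and turn from the pose commanded when the call began; what a row does not reach only later rows make up. A row lasts 1/10 s, in which the tool goes at most 50 mm and 8.59 degrees, less where a joint would pass 70% of its speed; a pose out of reach is approached as far as the arm can. A call with a gripper value outside its range is refused whole. The fingers move at their own pace and stop on an object; "squeeze" is the grip in N (left out, the last holds). Time passes only in rows, so rows that repeat a pose let the fingers close. It gives the time, the measured TCP pose, the force and the opening at its end, in the units of the state.
- status.get_obs(): the state, without advancing time (a new reading comes with each control period).
- vision.read_camera(name): name is "scene" or "side" or "wrist"; returns the picture (400x640x3 uint8, red, green, blue); there is no depth.
- vision.camera_params(name): a dict with "fovy" (degrees; the focal length in pixels is half the picture's height over the tangent of half this angle, whatever the lens; pixels are square), "cx", "cy" (the principal point, pixels), "eye" and "orientation" of the camera in the world; the wrist camera has in their place "tool_from_camera" (4x4, takes a point from camera to tool coordinates, whose origin is the TCP and whose axes are the flange's). Camera axes: x right, y down, z forward; pixel columns grow to the right and rows downward; lengths in m; the calibration is good to about 2 mm. A picture is of the moment at which its call begins: read the wrist's pose just before it. camera_params takes no time and is no camera call.
- workorder.sign_off(): hands the job in, once; it reports no verdict.
The state is a dict: "time_s": time; "qpos": joint angles; "joint_velocities": joint speeds; "effort": joint torques, N m; "tool_pos": TCP position; "tool_rot": TCP orientation; "force": force on the tool from outside, world axes, zero at the start; "wrist_torque": the same for the moment, N m; "grip_width": finger opening in m.
Only numpy, scipy, OpenCV 4.12 (cv2) and the standard library are available. Lean on these libraries where they do the work, as an engineer would, in place of code of your own. Each camera call takes 0.05 s, during which the arm holds its last target.

### The job

Only one door of the medicine cabinet may stand open at a time: push the left-hand door, which was left open, shut until it snaps home on its ball catch. Then, before touching the release knob, tug the right-hand door by its handle; if it is caught, push the round release knob on top of the cabinet all the way in, and then pull that door open by at least 60 degrees. The door springs shut by itself, so finish while still holding it open by its handle, with the left door still shut and the tape roll, cup, jar and bottle left where they stand.

Things in the scene. Friction and masses are not known exactly. Their poses are not given: they have to be found in the camera images.
- medicine_cabinet: white two-door medicine cabinet, 180 mm deep (x), 360 mm wide (y), 230 mm high; fixed to the worktop. Origin at the centre of its underside; its doors face its own -x, +y is to the left as one faces them, z up. The doors lie in front of the carcass: when shut they occupy its own x from -104 to -90 mm and z from 16 to 226 mm and meet in the middle (y = 0). Shelf with bottles behind; its flat top is at z = 230 mm.
- left_door (a joint): opening angle of the left-hand door in rad: 0 shut and seated, grows as its free edge swings out to the cabinet's -x, limit 1.6; starts well open. It stays where it is put, with a little friction. From about 0.1 rad inwards a pin on it meets a sprung ball catch; pushing on with about 5 N at the handle (8 N half-way to the hinge) snaps it past, and the ball then holds it at 0.
- left_door_hinge (a point): point on the vertical hinge axis of the left-hand door (the cabinet's own x = -97 mm, y = +178 mm, z = 200 mm). The door is a panel 14 mm thick, centred on the hinge axis, reaching 175 mm from it, and runs to the cabinet's -y from the hinge when shut.
- left_handle: round upright steel bar pull of the left-hand door, 12 mm in diameter. Origin on the bar's axis 16 mm under the bar's upper end, 128 mm from the hinge axis along the door and 45 mm in front of the door's mid-plane (38 mm clear of its outer face to the bar's axis). The bar reaches from 118 mm below the origin to 16 mm above it (plus round ends of 6 mm); two posts join it to the door 30 mm and 100 mm below the origin, so that its top can be taken from above all round.
- right_door (a joint): opening angle of the right-hand door in rad: 0 shut, grows as its free edge swings out to the cabinet's -x, limit 1.6. Starts shut. A spring always pulls it shut (about 1.2 N at the handle when shut, 2 N at 1.1 rad). Inside is a drop catch that cannot be seen: it may or may not have dropped behind the door's striker. If caught, the door gives only about 0.03 rad (4 mm at the handle) and then stops hard; if not, it just swings open.
- right_door_hinge (a point): point on the vertical hinge axis of the right-hand door (the cabinet's own x = -97 mm, y = -178 mm, z = 200 mm). Same panel as the left-hand door, mirrored: it runs to the cabinet's +y from the hinge when shut.
- right_handle: bar pull of the right-hand door, the mirror image of left_handle: 12 mm round upright bar, origin on its axis 16 mm under its upper end, 128 mm from the hinge axis along the door and 45 mm in front of the door's mid-plane; posts 30 and 100 mm below the origin.
- release (a joint): travel of the release knob in m: 0 out (start), 0.009 fully in. It takes about 3 N straight down, ends on a hard stop, and stays in where it is pushed. Fully in, it throws the drop catch clear of the right-hand door for good; push it while the door is not being pulled.
- release_top (a point): centre of the top face of the release knob: black, 25 mm in diameter, standing 14 mm above the cabinet's top (5 mm when in), 56 mm behind the carcass front edge and 28 mm to the right of the middle; it moves with the knob.
- tape_roll: loose roll of tape, 69 mm across and 25 mm high, lying on the cabinet's top at the rear left; origin at the centre of its underside
- cup_1: loose plastic cup, 73 mm wide, 88 mm high, on the left of the worktop; origin at the centre of its underside
- ointment_jar: loose jar, 36 mm wide, 53 mm high, on the left of the worktop; origin at the centre of its underside
- bottle_2: loose medicine bottle, 46 mm wide, 114 mm high, on the right of the worktop; origin at the centre of its underside

How it is judged:
By the outcome, as a careful person would: the job done as asked, in the order asked, and still so for the second after the job is handed in, while the arm keeps its last pose, push and grip.
It also fails if it takes over 67 s, if anything falls off the work surface, if the arm or the gripper's body presses on something with over 40 N, if the wrist force passes 120 N, or if a joint passes its speed limit or range.

## Working session

There is one attempt and no reset: what is moved stays moved. The work goes in short steps, Python scripts to look and compute and a tool call to move; the robot and the scene stay as the last step left them, time stands still between calls to the robot, and variables do not carry over. Pictures are saved under pics/ and viewed, and the job is handed in when it is done.

Besides the shell and the picture viewer there is one more tool, called as name([rows], argument=value, ...), one row to a line, values as JSON. step_arm: Moves the arm, as the interface text tells. Its arguments: {"type":"object","properties":{"series":{"type":"array"},"squeeze":{"type":"number"}},"required":["series"]}

```bash
mkdir -p pics; ls; cat > h.py <<'E'
import numpy as np, cv2
from cell import status, vision, workorder
E
python3 - <<'E'
from h import *
o=status.get_obs(); print(o)
for n in ["scene","side","wrist"]:
    p=vision.camera_params(n); print(n,p)
    im=vision.read_camera(n); cv2.imwrite(f"pics/{n}0.png",im[:,:,::-1])
E
```

```text
pics
{'time_s': 0.0, 'qpos': array([-62.61618374,  18.43894275,  -4.01785446,  83.17561255,
         1.29717647,  78.54223791,  -3.25973505]), 'joint_velocities': array([-0.00269338, -0.07322122, -0.03241162, -0.02339683, -0.09524034,
       -0.00589002, -0.10319876]), 'effort': array([ 6.24966788e-06, -4.91288173e+01, -4.03948138e-01, -3.12525594e+01,
       -6.40731817e-02,  4.38777928e-02,  1.84601813e-04]), 'tool_pos': array([0.2905866 , 0.58080942, 0.22945695]), 'tool_rot': array([-1.79888585e+02,  7.27824177e-03,  1.53428860e+02]), 'force': array([0.18438814, 0.59386123, 0.12119876]), 'wrist_torque': array([-0.02898646, -0.0273689 ,  0.00488079]), 'grip_width': 0.0870805741858111}
scene {'fovy': 45.56173599023811, 'cx': 316.5422101528688, 'cy': 191.88488569830412, 'eye': array([-0.3789672 ,  1.03820566,  1.09264755]), 'orientation': array([-123.46822889,    1.41719816, -138.78575549])}
side {'fovy': 51.39738647179247, 'cx': 325.96526790405517, 'cy': 203.87196158971693, 'eye': array([1.23426894, 0.27385078, 1.17542165]), 'orientation': array([-145.11234941,   -0.86094764,  110.64261754])}
wrist {'fovy': 71.90217331477564, 'cx': 316.99073726238026, 'cy': 202.65154920829363, 'tool_from_camera': array([[ 2.46997880e-04, -9.58857752e-01, -2.83886863e-01,
         7.65872583e-02],
       [ 9.99999833e-01,  8.82773069e-05,  5.71891410e-04,
         1.97773511e-05],
       [-5.23301744e-04, -2.83886957e-01,  9.58857613e-01,
        -1.54114946e-01],
       [ 0.00000000e+00,  0.00000000e+00,  0.00000000e+00,
         1.00000000e+00]])}
```

View pics/scene0.png

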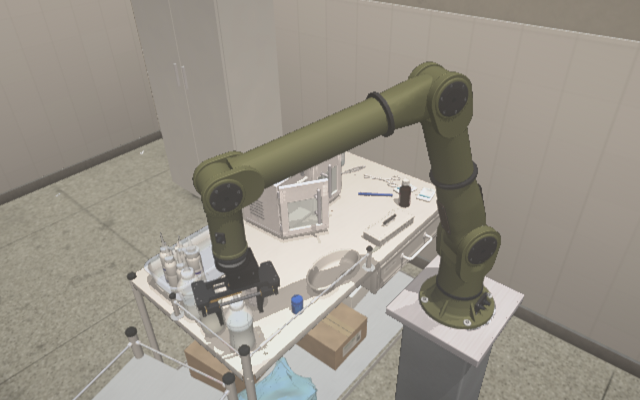

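View pics/side0.png

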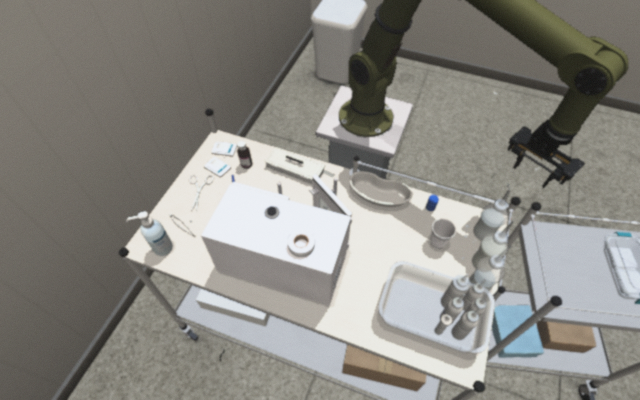

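View pics/wrist0.png

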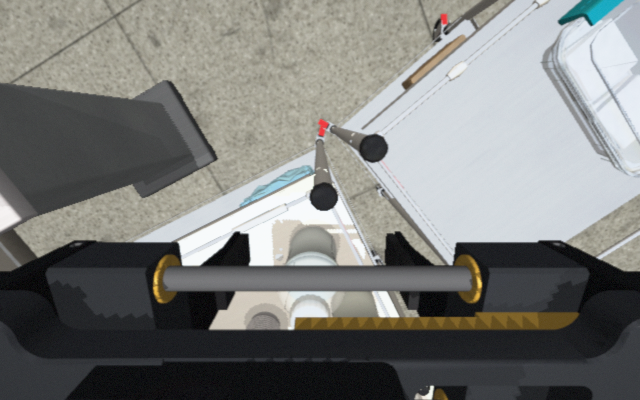

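```bash
python3 - <<'E'
import cv2
s=cv2.imread('pics/side0.png'); cv2.imwrite('pics/side0z.png',cv2.resize(s[130:310,190:390],None,fx=4,fy=3.3,interpolation=cv2.INTER_CUBIC)[:,:])
cv2.imwrite('pics/side0z.png',cv2.resize(s[140:290,190:390],None,fx=4,fy=4,interpolation=cv2.INTER_CUBIC))
s=cv2.imread('pics/scene0.png'); cv2.imwrite('pics/scene0z.png',cv2.resize(s[130:250,230:430],None,fx=4,fy=4,interpolation=cv2.INTER_CUBIC))
E
```

```text
(no output)
```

View pics/side0z.png

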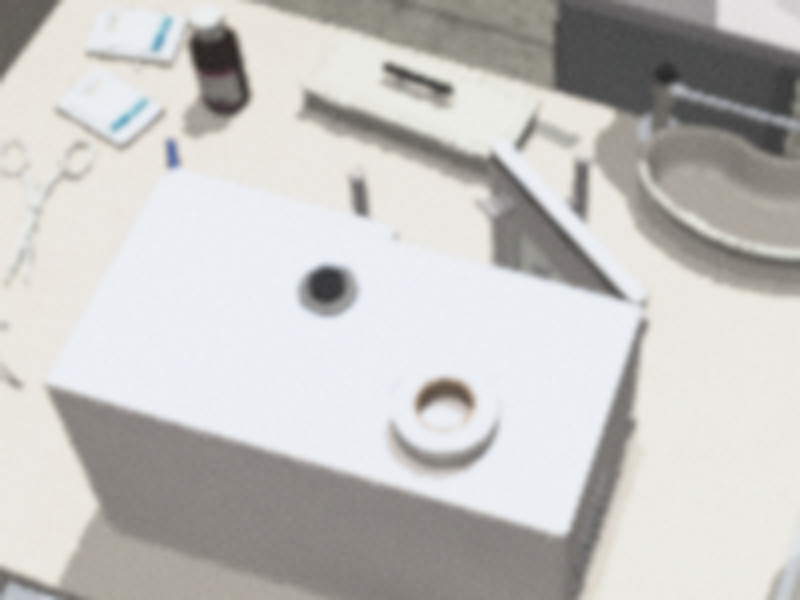

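View pics/scene0z.png

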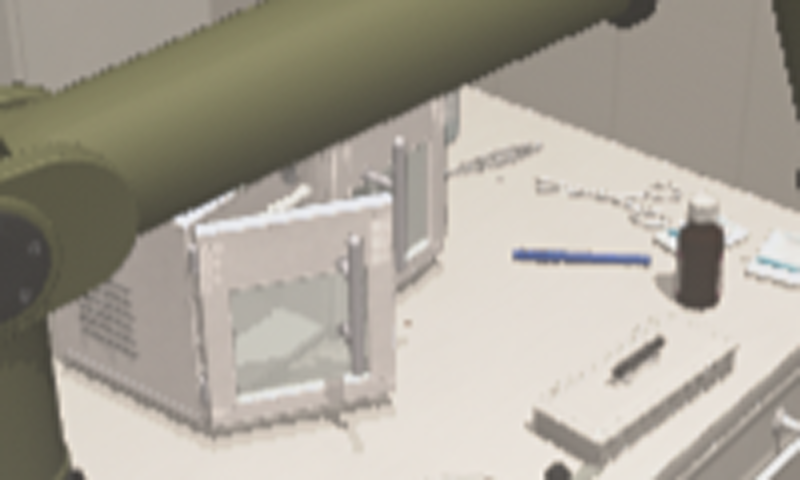

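```bash
cat >> h.py <<'E'
from scipy.spatial.transform import Rotation as R
def rays(name,uv,T=None):
    p=vision.camera_params(name); f=200/np.tan(np.radians(p['fovy']/2))
    uv=np.atleast_2d(uv).astype(float)
    d=np.c_[(uv[:,0]-p['cx'])/f,(uv[:,1]-p['cy'])/f,np.ones(len(uv))]
    if name=='wrist':
        o=status.get_obs(); M=R.from_euler('xyz',o['tool_rot'],degrees=True).as_matrix(); t=p['tool_from_camera']
        return o['tool_pos']+M@t[:3,3], d@(M@t[:3,:3]).T
    return p['eye'], d@R.from_euler('xyz',p['orientation'],degrees=True).as_matrix().T
def onz(name,uv,z):
    e,d=rays(name,uv); return e+d*((z-e[2])/d[:,2])[:,None]
E
python3 - <<'E'
from h import *
def s(l): return np.array(l)/4+[190,140]-0.375
c=onz('side',s([(640,312),(568,535),(50,382),(395,245)]),.23); print('FL,BL,BR,Fmid',c)
print('rdoor corner, mid', onz('side',s([(168,170),(395,230)]),.226))
print('ldoor edge',onz('side',s([(495,148),(640,298)]),.226))
print('knob',onz('side',s([(328,284)]),.244))
print('handles top', onz('side',s([(356,170),(582,158)]),.20), )
print('jar',onz('side',[(432,196)],.053),'cup',onz('side',[(444,229)],.088),'bottle',onz('side',s([(208,18)]),.114), 'tape',onz('side',s([(445,405)]),.255))
print('widths',np.linalg.norm(c[1]-c[2]),np.linalg.norm(c[0]-c[1]))
a=c[1]-c[2];print('yaw of +y',np.degrees(np.arctan2(-a[0],a[1])))
E
```

```text
FL,BL,BR,Fmid [[ 0.63159428  0.1306118   0.23      ]
 [ 0.80418707  0.14203856  0.23      ]
 [ 0.82342366 -0.21274485  0.23      ]
 [ 0.64067768 -0.04639099  0.23      ]]
rdoor corner, mid [[ 0.6366438  -0.22625545  0.226     ]
 [ 0.62631506 -0.05292385  0.226     ]]
ldoor edge [[ 0.5322848  -0.01460858  0.226     ]
 [ 0.61821168  0.12632305  0.226     ]]
knob [[ 0.69534053 -0.07076312  0.244     ]]
handles top [[ 0.5698616  -0.11072264  0.2       ]
 [ 0.49830622  0.0414985   0.2       ]]
jar [[0.33689135 0.33376268 0.053     ]] cup [[0.47546179 0.39354404 0.088     ]] bottle [[ 0.40638163 -0.33165687  0.114     ]] tape [[0.75903755 0.04149667 0.255     ]]
widths 0.3553045325310105 0.17297063828072315
yaw of +y 3.1035764849650502
```

```bash
python3 - <<'E'
from h import *
def s(l): return np.array(l)/4+[190,140]-0.375
def c(l): return np.array(l)/4+[230,130]-0.375
def tri(a,b):
    e1,d1=rays('side',a);e2,d2=rays('scene',b);d1=d1[0]/np.linalg.norm(d1);d2=d2[0]/np.linalg.norm(d2)
    t=np.linalg.lstsq(np.c_[d1,-d2],e2-e1,rcond=None)[0]
    p,q=e1+t[0]*d1,e2+t[1]*d2; return (p+q)/2,np.linalg.norm(p-q)
print('R top',tri(s([(356,170)]),c([(400,138)])))
print('L top',tri(s([(582,158)]),c([(356,236)])))
print('L door edge',tri(s([(492,145)]),c([(392,197)])))
print('bottle cap',tri(s([(208,18)]),c([(704,200)])))
# kabsch
W=np.array([[.6316,.1306],[.8042,.1420],[.8234,-.2127],[.6366,-.2263],[.6263,-.0529]])
C=np.array([[-.09,.18],[.09,.18],[.09,-.18],[-.104,-.178],[-.104,-.002]])
wc,cc=W.mean(0),C.mean(0);H=(C-cc).T@(W-wc)
a=np.arctan2(H[0,1]-H[1,0],H[0,0]+H[1,1]);Rm=np.array([[np.cos(a),-np.sin(a)],[np.sin(a),np.cos(a)]])
t=wc-Rm@cc;print(np.degrees(a),t);print('res',W-(C@Rm.T+t))
for n,p in dict(lh=(-.097,.178),rh=(-.097,-.178),knob=(-.034,-.028),Rhandle=(-.142,-.05),Lclosed=(-.142,.05)).items():print(n,Rm@p+t)
E
```

```text
R top (array([ 0.58591037, -0.10183184,  0.22441037]), np.float64(0.0015285568337549517))
L top (array([0.51296999, 0.04467736, 0.2216776 ]), np.float64(0.004436522295653439))
L door edge (array([ 0.52735666, -0.01995894,  0.2235073 ]), np.float64(0.003291063864107998))
bottle cap (array([ 0.4041126, -0.3345744,  0.1145081]), np.float64(0.006161555879949379))
3.410022467037128 [ 0.72797821 -0.04245625]
res [[ 4.16901288e-03 -1.27176120e-03]
 [-2.91228604e-03 -5.78339370e-04]
 [-5.12544238e-03  4.08425848e-03]
 [ 1.85003067e-03  2.71116310e-05]
 [ 2.01868487e-03 -2.26126954e-03]]
lh [0.62056234 0.12945894]
rh [ 0.64173758 -0.22591074]
knob [ 0.69570388 -0.07242903]
Rhandle [ 0.58920368 -0.10081402]
Lclosed [ 0.58325558 -0.00099108]
```

step_arm([
  {"z": 0.05},
  {"z": 0.1,"x": 0.01,"y": -0.02,"az": -8},
  {"z": 0.12,"x": 0.03,"y": -0.06,"az": -16},
  {"z": 0.12,"x": 0.05,"y": -0.11,"az": -24},
  {"z": 0.12,"x": 0.08,"y": -0.15,"az": -32},
  {"z": 0.12,"x": 0.1,"y": -0.2,"az": -40},
  {"z": 0.12,"x": 0.12,"y": -0.24,"az": -48},
  {"z": 0.12,"x": 0.14,"y": -0.28,"az": -56},
  {"z": 0.12,"x": 0.16,"y": -0.32,"az": -64},
  {"z": 0.12,"x": 0.18,"y": -0.36,"az": -72},
  {"z": 0.12,"x": 0.2,"y": -0.4,"az": -80},
  {"z": 0.12,"x": 0.21,"y": -0.44,"az": -88},
])

```text
invalid input
```

step_arm([
  {"y": -0.04,"az": -4},
  {"y": -0.07,"az": -7.5},
  {"y": -0.07,"az": -7.5},
])

```text
invalid input
```

```bash
python3 - <<'E'
from h import *
o=status.get_obs(); print(o['time_s'],o['tool_pos'],o['tool_rot'],o['qpos'],o['force'])
for n in ["scene","side","wrist"]:
    cv2.imwrite(f"pics/{n}1.png",vision.read_camera(n)[:,:,::-1])
E
```

```text
0.15 [0.29064477 0.58097625 0.2297322 ] [-1.79919251e+02  6.83772516e-03  1.53428656e+02] [-62.61911918  18.42990138  -4.0164746   83.15586921   1.29731445
  78.54032295  -3.26115177] [ 0.32716719 -0.13979246 -1.41739347]
```

View pics/wrist1.png

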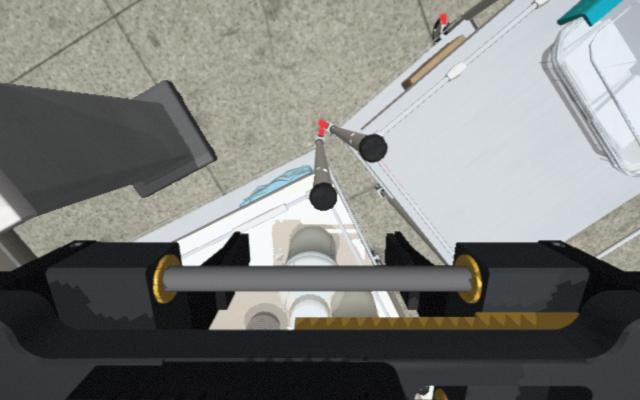

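View pics/scene1.png

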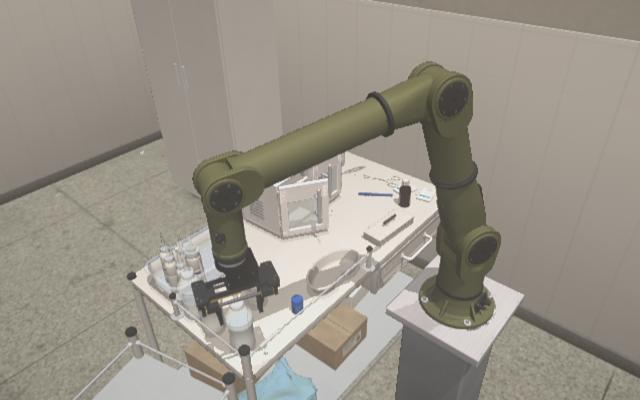

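step_arm([
  {"ax": 0,"ay": 0,"az": 0,"x": 0,"y": 0,"z": 0.05,"claw": 100},
  {"ax": 0,"ay": 0,"az": -8,"x": 0.01,"y": -0.02,"z": 0.1,"claw": 100},
  {"ax": 0,"ay": 0,"az": -16,"x": 0.03,"y": -0.06,"z": 0.12,"claw": 100},
  {"ax": 0,"ay": 0,"az": -24,"x": 0.05,"y": -0.11,"z": 0.12,"claw": 100},
  {"ax": 0,"ay": 0,"az": -32,"x": 0.08,"y": -0.15,"z": 0.12,"claw": 100},
  {"ax": 0,"ay": 0,"az": -40,"x": 0.1,"y": -0.2,"z": 0.12,"claw": 100},
  {"ax": 0,"ay": 0,"az": -48,"x": 0.12,"y": -0.24,"z": 0.12,"claw": 100},
  {"ax": 0,"ay": 0,"az": -56,"x": 0.14,"y": -0.28,"z": 0.12,"claw": 100},
  {"ax": 0,"ay": 0,"az": -64,"x": 0.16,"y": -0.32,"z": 0.12,"claw": 100},
  {"ax": 0,"ay": 0,"az": -72,"x": 0.18,"y": -0.36,"z": 0.12,"claw": 100},
  {"ax": 0,"ay": 0,"az": -80,"x": 0.2,"y": -0.4,"z": 0.12,"claw": 100},
  {"ax": 0,"ay": 0,"az": -88,"x": 0.2,"y": -0.43,"z": 0.12,"claw": 100},
])

```text
time_s: 1.5
tool_pos: [0.4926, 0.1474, 0.3504]
tool_rot: [179.9, 0.0, 64.8]
force: [0.9, -0.1, 0.1]
grip_width: 0.0873
```

```bash
python3 - <<'E'
from h import *
o=status.get_obs(); print(o['time_s'],o['tool_pos'],o['tool_rot'],o['qpos'],o['force'])
for n in ["scene","side","wrist"]:
    cv2.imwrite(f"pics/{n}1.png",vision.read_camera(n)[:,:,::-1])
E
```

```text
1.5 [0.49260358 0.14744429 0.35042721] [1.79912351e+02 4.50786148e-02 6.48317741e+01] [-39.80581074  -0.67256283  20.01632474  91.31409568   0.32406178
  89.28768603 -44.9628298 ] [ 0.86590364 -0.07462574  0.12317891]
```

View pics/wrist1.png

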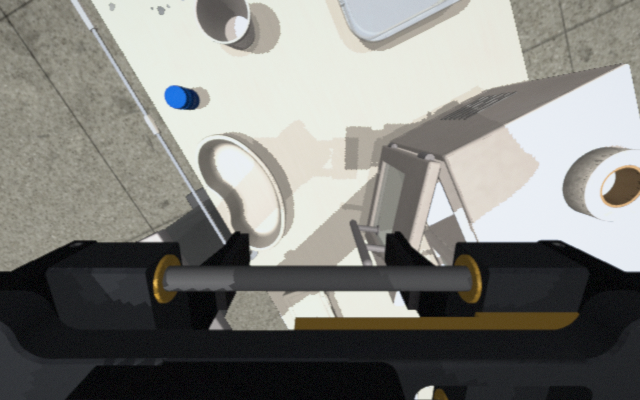

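View pics/scene1.png

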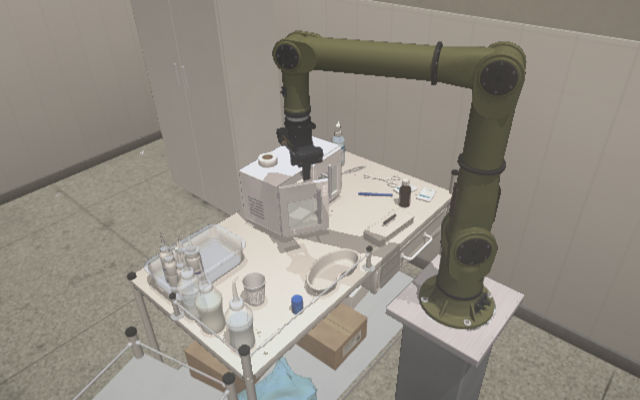

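View pics/side1.png

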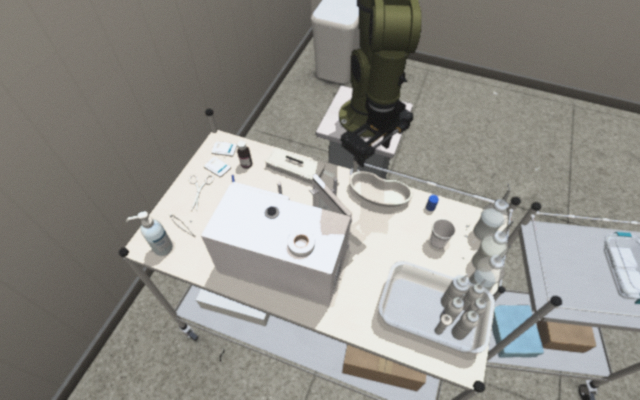

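```bash
python3 - <<'E'
import cv2
s=cv2.imread('pics/scene1.png'); cv2.imwrite('pics/scene1z.png',cv2.resize(s[130:250,230:360],None,fx=6,fy=5,interpolation=cv2.INTER_CUBIC)[:, :])
s=cv2.imread('pics/wrist1.png'); cv2.imwrite('pics/wrist1z.png',cv2.resize(s[60:270,330:640],None,fx=2.5,fy=2.5,interpolation=cv2.INTER_CUBIC))
E
```

```text
(no output)
```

View pics/wrist1z.png

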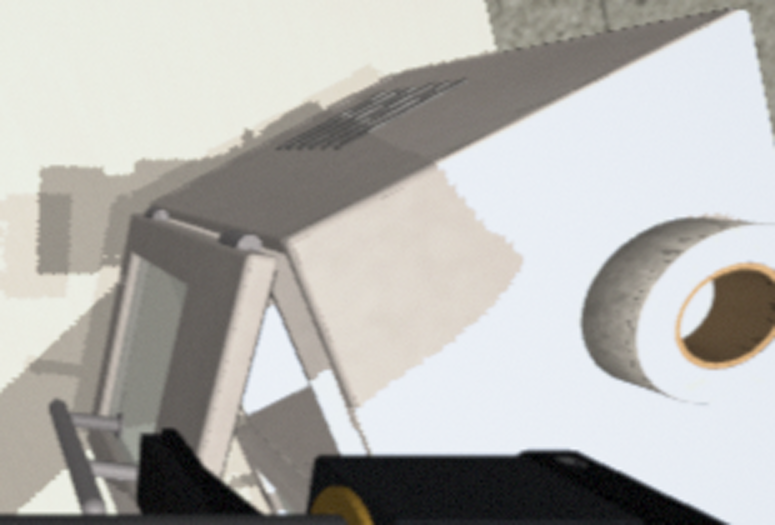

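View pics/scene1z.png

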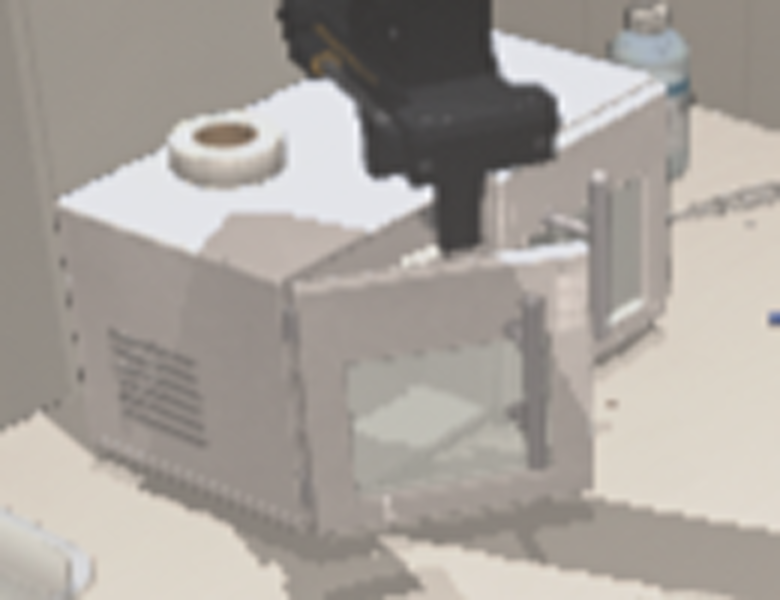

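```bash
python3 - <<'E'
from h import *
w=lambda l: np.array(l)/2.5+[330,60]-.3
c=lambda l: np.array(l)/[6,5]+[230,130]-.4
print('wrist FL, BL',onz('wrist',w([(288,240),(742,10)]),.23))
print('hinge cap',onz('wrist',w([(248,243)]),.226), 'door outer corner', onz('wrist',w([(243,262),(275,262)]),.226))
print('scene FL, BL',onz('scene',c([(283,280),(60,203)]),.23))
print('scene FR',onz('scene',c([(640,72),(665,82)]),.226))
print('ldoor hinge/edge',onz('scene',c([(297,290),(590,250)]),.226))
print('Lhandle top, R',onz('scene',c([(533,298),(598,173)]),.222))
E
```

```text
wrist FL, BL [[0.626724   0.13592879 0.23      ]
 [0.801786   0.14635891 0.23      ]]
hinge cap [[0.61320693 0.1403527  0.226     ]] door outer corner [[0.60893747 0.13388315 0.226     ]
 [0.62074288 0.12841739 0.226     ]]
scene FL, BL [[0.62641365 0.12596808 0.23      ]
 [0.8019082  0.13781035 0.23      ]]
scene FR [[ 0.66386659 -0.23620049  0.226     ]
 [ 0.64089687 -0.23343894  0.226     ]]
ldoor hinge/edge [[ 0.61609167  0.12558277  0.226     ]
 [ 0.52115991 -0.01628239  0.226     ]]
Lhandle top, R [[ 0.51104844  0.0451491   0.222     ]
 [ 0.58943442 -0.10489136  0.222     ]]
```

step_arm([
  {"ax": 0,"ay": 0,"az": -4,"x": 0.01,"y": -0.045,"z": 0,"claw": 34},
  {"ax": 0,"ay": 0,"az": -8,"x": 0.021,"y": -0.09,"z": 0,"claw": 34},
  {"ax": 0,"ay": 0,"az": -8,"x": 0.021,"y": -0.106,"z": -0.04,"claw": 34},
  {"ax": 0,"ay": 0,"az": -8,"x": 0.021,"y": -0.106,"z": -0.08,"claw": 34},
  {"ax": 0,"ay": 0,"az": -8,"x": 0.021,"y": -0.106,"z": -0.1,"claw": 34},
  {"ax": 0,"ay": 0,"az": -8,"x": 0.021,"y": -0.106,"z": -0.1,"claw": 34},
  {"ax": 0,"ay": 0,"az": -8,"x": 0.021,"y": -0.106,"z": -0.1,"claw": 34},
])

```text
time_s: 2.35
tool_pos: [0.512, 0.0467, 0.2512]
tool_rot: [180.0, -0.0, 57.6]
force: [0.6, 0.3, 1.5]
grip_width: 0.0389
```

```bash
cat > look.py <<'E'
import sys
from h import *
t=sys.argv[1]
o=status.get_obs(); print(o['time_s'],o['tool_pos'].round(4),o['tool_rot'].round(1),o['qpos'].round(1),o['force'].round(2),o['grip_width'])
for n,(a,b,c,d) in dict(scene=(120,250,230,400),side=(120,270,200,380),wrist=(0,400,0,640)).items():
    if n in sys.argv[2:]:
        im=vision.read_camera(n)[:,:,::-1]; cv2.imwrite(f'pics/{n}{t}f.png',im)
        k=1 if n=='wrist' else 4
        cv2.imwrite(f'pics/{n}{t}.png',cv2.resize(im[a:b,c:d],None,fx=k,fy=k,interpolation=cv2.INTER_CUBIC))
E
python3 look.py 2 scene side wrist
```

```text
2.35 [0.512  0.0467 0.2512] [180.   -0.   57.6] [-33.7   0.6  25.9 101.3  -0.3  78.1 -40.2] [0.57 0.27 1.48] 0.03890428833171591
```

View pics/wrist2.png

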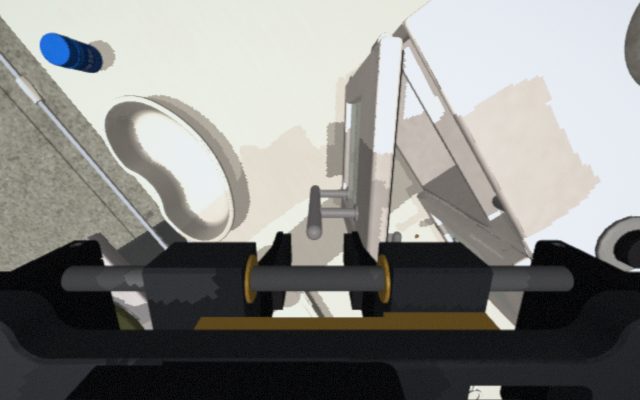

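View pics/side2.png

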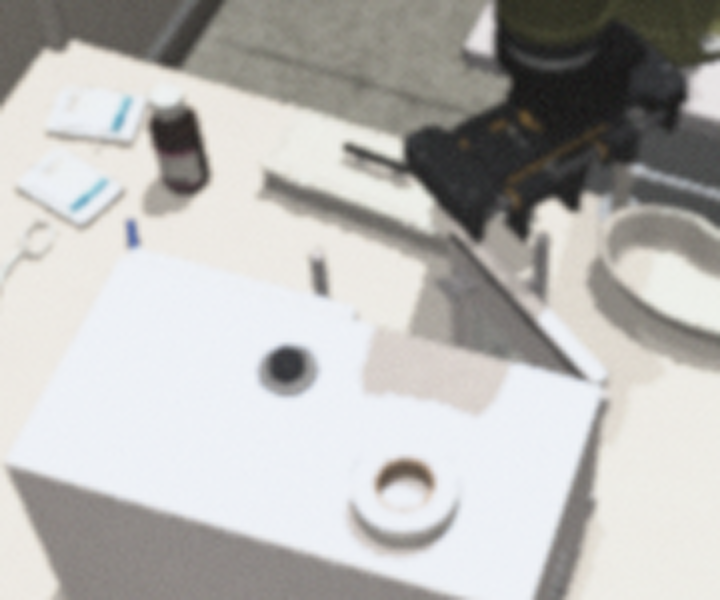

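View pics/scene2.png

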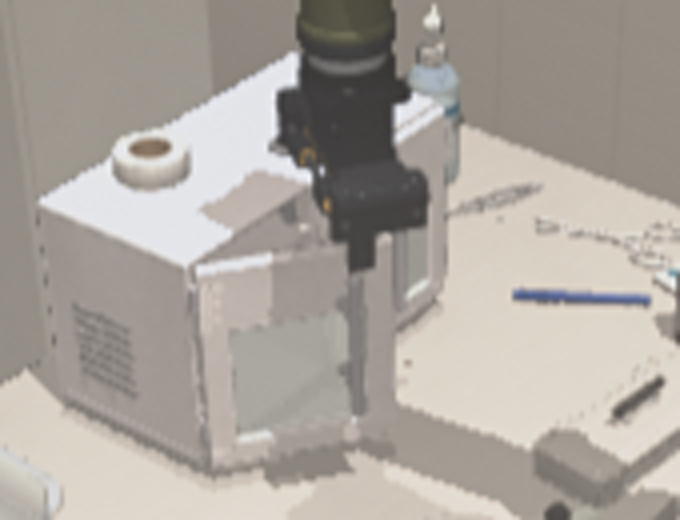

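```bash
python3 - <<'E'
from h import *
print(onz('wrist',[(315,231)],.220))
a=onz('wrist',[(390,40),(374,250),(402,45),(386,230)],.226);print(a)
for i in (0,2):
  d=a[i+1]-a[i];print(np.degrees(np.arctan2(d[1],d[0])))
print('FL',onz('wrist',[(403,38)],.23))
E
```

```text
[[0.51342571 0.04740548 0.22      ]]
[[0.61600443 0.12659357 0.226     ]
 [0.54257487 0.01425693 0.226     ]
 [0.62071008 0.12051967 0.226     ]
 [0.5572206  0.02318291 0.226     ]]
-123.17089258697614
-123.11504817798416
FL [[0.62137909 0.12316682 0.23      ]]
```

step_arm([
  {"ax": 0,"ay": 0,"az": 0,"x": 0.001,"y": 0.001,"z": -0.02,"claw": 34},
  {"ax": 0,"ay": 0,"az": 0,"x": 0.001,"y": 0.001,"z": -0.04,"claw": 34},
  {"ax": 0,"ay": 0,"az": 0,"x": 0.001,"y": 0.001,"z": -0.054,"claw": 34},
  {"ax": 0,"ay": 0,"az": 0,"x": 0.001,"y": 0.001,"z": -0.054,"claw": 22},
  {"ax": 0,"ay": 0,"az": 0,"x": 0.001,"y": 0.001,"z": -0.054,"claw": 22},
  {"ax": 0,"ay": 0,"az": 0,"x": 0.001,"y": 0.001,"z": -0.054,"claw": 22},
])

```text
time_s: 3.1
tool_pos: [0.5136, 0.0465, 0.1979]
tool_rot: [179.9, -0.1, 57.4]
force: [0.2, 0.5, 0.6]
grip_width: 0.0202
```

```bash
python3 look.py 3 scene; python3 - <<'E'
import numpy as np
h=np.array([.6206,.1295]); p0=h+.1357*np.array([np.cos(np.radians(-142.5)),np.sin(np.radians(-142.5))])
for d in range(4,45,4):
    a=np.radians(-142.5+d); print(d,(h+.1357*np.array([np.cos(a),np.sin(a)])-p0).round(4))
E
```

```text
3.1 [0.5136 0.0465 0.1979] [ 1.799e+02 -1.000e-01  5.740e+01] [-33.4   2.7  26.2 105.6  -1.3  71.9 -39.4] [0.21 0.53 0.61] 0.02024975544407788
4 [ 0.006  -0.0073]
8 [ 0.0125 -0.0142]
12 [ 0.0195 -0.0206]
16 [ 0.0269 -0.0265]
20 [ 0.0347 -0.0318]
24 [ 0.0429 -0.0366]
28 [ 0.0514 -0.0409]
32 [ 0.0601 -0.0445]
36 [ 0.0691 -0.0475]
40 [ 0.0783 -0.0499]
44 [ 0.0876 -0.0516]
```

View pics/scene3.png

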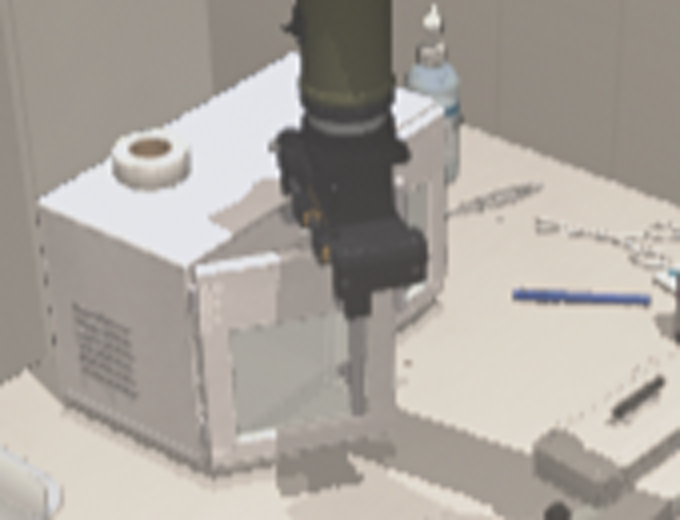

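step_arm([
  {"ax": 0,"ay": 0,"az": 4,"x": 0.006,"y": -0.007,"z": 0,"claw": 22},
  {"ax": 0,"ay": 0,"az": 8,"x": 0.0125,"y": -0.014,"z": 0,"claw": 22},
  {"ax": 0,"ay": 0,"az": 12,"x": 0.0195,"y": -0.0206,"z": 0,"claw": 22},
  {"ax": 0,"ay": 0,"az": 16,"x": 0.027,"y": -0.0265,"z": 0,"claw": 22},
  {"ax": 0,"ay": 0,"az": 20,"x": 0.035,"y": -0.032,"z": 0,"claw": 22},
  {"ax": 0,"ay": 0,"az": 24,"x": 0.043,"y": -0.0365,"z": 0,"claw": 22},
  {"ax": 0,"ay": 0,"az": 28,"x": 0.0515,"y": -0.041,"z": 0,"claw": 22},
  {"ax": 0,"ay": 0,"az": 32,"x": 0.06,"y": -0.0445,"z": 0,"claw": 22},
  {"ax": 0,"ay": 0,"az": 32,"x": 0.06,"y": -0.0445,"z": 0,"claw": 22},
])

```text
time_s: 4.05
tool_pos: [0.5736, 0.0015, 0.1971]
tool_rot: [179.9, 0.0, 89.4]
force: [0.8, -0.5, 1.0]
grip_width: 0.0191
```

```bash
python3 look.py 4 side
```

```text
4.05 [0.5736 0.0015 0.1971] [179.9   0.   89.4] [-27.1  10.6  27.5  97.9  -5.1  72.7   0.9] [ 0.83 -0.47  1.04] 0.01912343545452109
```

View pics/side4.png

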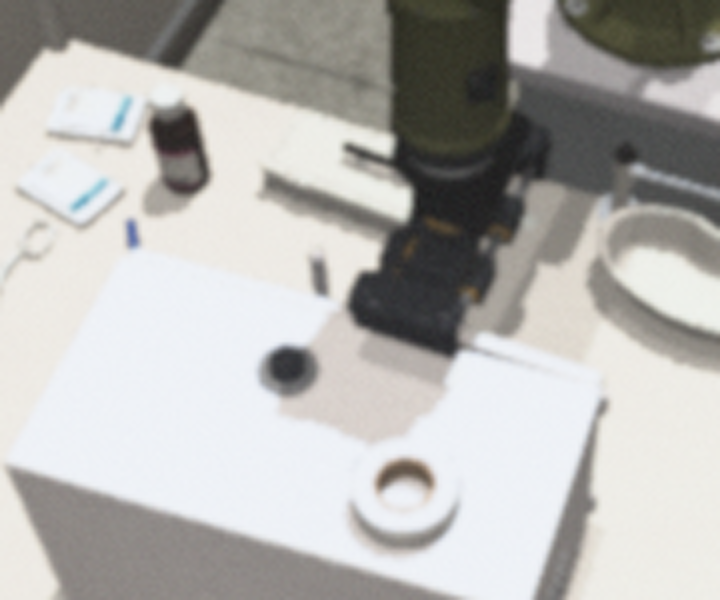

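step_arm([
  {"ax": 0,"ay": 0,"az": 2,"x": 0.004,"y": -0.001,"z": 0,"claw": 22},
  {"ax": 0,"ay": 0,"az": 4,"x": 0.008,"y": -0.003,"z": 0,"claw": 22},
  {"ax": 0,"ay": 0,"az": 4,"x": 0.011,"y": -0.003,"z": 0,"claw": 22},
  {"ax": 0,"ay": 0,"az": 4,"x": 0.013,"y": -0.003,"z": 0,"claw": 22},
  {"ax": 0,"ay": 0,"az": 4,"x": 0.013,"y": -0.003,"z": 0,"claw": 22},
])

```text
time_s: 4.6
tool_pos: [0.5837, -0.0012, 0.1967]
tool_rot: [-179.7, -0.0, 93.3]
force: [-7.4, 0.5, 5.0]
grip_width: 0.0192
```

step_arm([
  {"ax": 0,"ay": 0,"az": 0,"x": 0.002,"y": 0,"z": 0,"claw": 22},
  {"ax": 0,"ay": 0,"az": 0,"x": 0.003,"y": 0,"z": 0,"claw": 22},
  {"ax": 0,"ay": 0,"az": 0,"x": 0.003,"y": 0,"z": 0,"claw": 22},
])

```text
time_s: 4.9
tool_pos: [0.5839, -0.0013, 0.1966]
tool_rot: [-179.4, -0.1, 93.3]
force: [-16.0, 0.8, 9.9]
grip_width: 0.0195
```

```bash
python3 look.py 5 side scene
```

```text
4.9 [ 0.5839 -0.0013  0.1966] [-1.794e+02 -1.000e-01  9.330e+01] [-26.   12.5  27.3  95.9  -6.   73.6   5.8] [-15.98   0.84   9.94] 0.019504650575538993
```

View pics/side5.png

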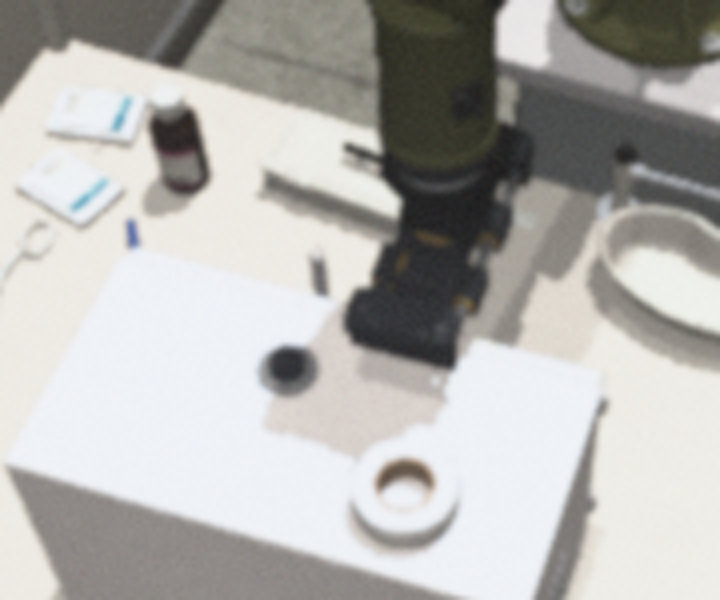

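View pics/scene5.png

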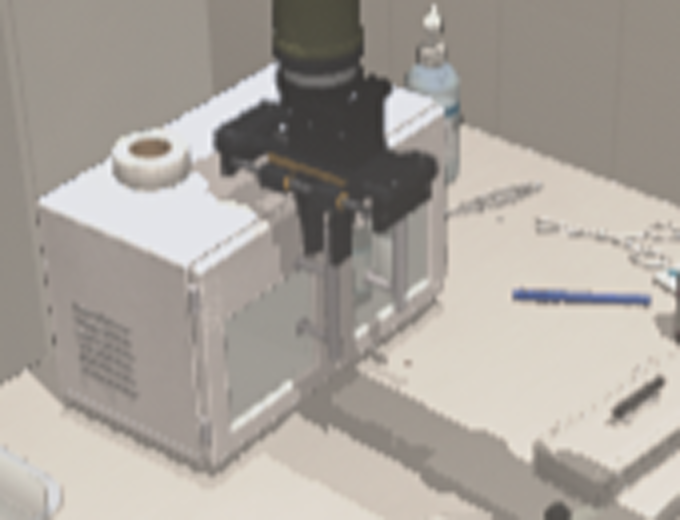

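step_arm([
  {"ax": 0,"ay": 0,"az": 0,"x": -0.005,"y": 0,"z": 0,"claw": 22},
  {"ax": 0,"ay": 0,"az": 0,"x": -0.009,"y": 0,"z": 0,"claw": 30},
  {"ax": 0,"ay": 0,"az": 0,"x": -0.009,"y": 0,"z": 0,"claw": 32},
  {"ax": 0,"ay": 0,"az": 0,"x": -0.009,"y": 0,"z": 0.03,"claw": 32},
  {"ax": 0,"ay": 0,"az": 0,"x": -0.009,"y": 0,"z": 0.07,"claw": 32},
  {"ax": 0,"ay": 0,"az": 0,"x": -0.005,"y": -0.05,"z": 0.07,"claw": 32},
  {"ax": 0,"ay": 0,"az": 0,"x": -0.002,"y": -0.1,"z": 0.07,"claw": 32},
  {"ax": 0,"ay": 0,"az": 0,"x": -0.002,"y": -0.1,"z": 0.07,"claw": 32},
  {"ax": 0,"ay": 0,"az": 0,"x": -0.002,"y": -0.1,"z": 0.07,"claw": 32},
])

```text
time_s: 5.9
tool_pos: [0.587, -0.103, 0.2667]
tool_rot: [179.9, 0.0, 93.2]
force: [0.6, 0.9, -1.2]
grip_width: 0.0274
```

```bash
python3 look.py 6 side scene wrist
```

```text
5.9 [ 0.587  -0.103   0.2667] [179.9   0.   93.2] [-19.6  11.6  31.6  89.2  -6.1  80.8  15.6] [ 0.57  0.94 -1.15] 0.027442133972163177
```

View pics/wrist6.png

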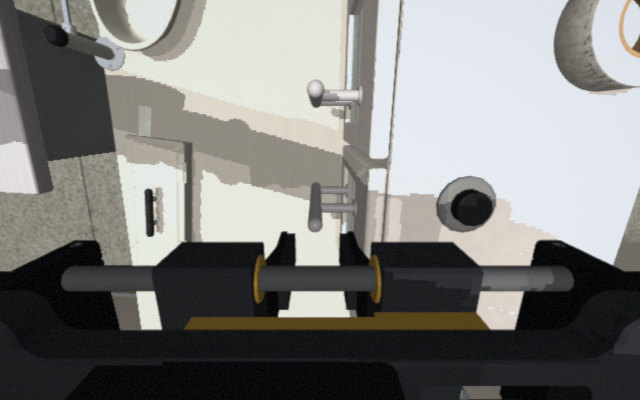

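View pics/side6.png

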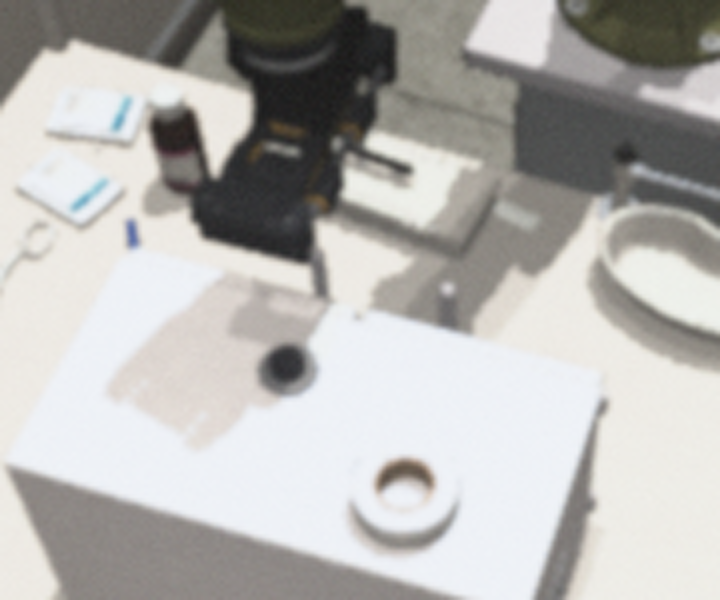

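View pics/scene6.png

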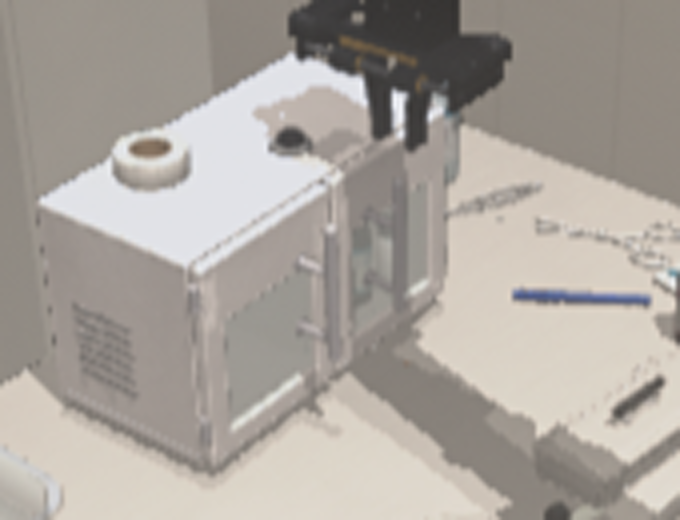

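Left door is flush; in the wrist view the left handle top is at about (316,91), the right handle top at (315,224) and the knob at (471,208).

```bash
python3 - <<'E'
from h import *
h=onz('wrist',[(315,225),(316,91)],.220);print(h)
print('knob',onz('wrist',[(471,208)],.244), onz('side',np.array([(288,362)])/4+[200,120]-.4,.244),onz('scene',np.array([(291,133)])/4+[230,120]-.4,.244))
print('door fronts',onz('wrist',[(377,60),(368,150),(352,150)],.226))
d=h[1]-h[0];print(np.degrees(np.arctan2(-d[0],d[1])),np.linalg.norm(d))
E
```

```text
[[ 0.58673555 -0.0992912   0.22      ]
 [ 0.58155985 -0.00256061  0.22      ]]
knob [[ 0.6901371  -0.07149083  0.244     ]] [[ 0.69381325 -0.07154654  0.244     ]] [[ 0.69600045 -0.077613    0.244     ]]
door fronts [[ 0.61933604  0.01768487  0.226     ]
 [ 0.62008696 -0.03908138  0.226     ]
 [ 0.60896456 -0.03977438  0.226     ]]
3.0627623398493022 0.0968689518995078
```

step_arm([
  {"ax": 0,"ay": 0,"az": 0,"x": 0,"y": 0.002,"z": -0.02,"claw": 34},
  {"ax": 0,"ay": 0,"az": 0,"x": 0,"y": 0.002,"z": -0.045,"claw": 34},
  {"ax": 0,"ay": 0,"az": 0,"x": 0,"y": 0.002,"z": -0.07,"claw": 34},
  {"ax": 0,"ay": 0,"az": 0,"x": 0,"y": 0.002,"z": -0.07,"claw": 34},
  {"ax": 0,"ay": 0,"az": 0,"x": 0,"y": 0.002,"z": -0.07,"claw": 5},
  {"ax": 0,"ay": 0,"az": 0,"x": 0,"y": 0.002,"z": -0.07,"claw": 5},
  {"ax": 0,"ay": 0,"az": 0,"x": 0,"y": 0.002,"z": -0.07,"claw": 5},
  {"ax": 0,"ay": 0,"az": 0,"x": 0,"y": 0.002,"z": -0.07,"claw": 5},
], squeeze=20)

```text
time_s: 6.85
tool_pos: [0.5859, -0.0989, 0.198]
tool_rot: [-179.9, -0.1, 93.4]
force: [-4.5, 0.7, 4.9]
grip_width: 0.0112
```

```bash
python3 look.py 7 scene
```

```text
6.85 [ 0.5859 -0.0989  0.198 ] [-1.799e+02 -1.000e-01  9.340e+01] [-19.4  13.7  31.   95.   -7.4  73.5  16.4] [-4.5   0.71  4.94] 0.011178903251034565
```

View pics/scene7.png

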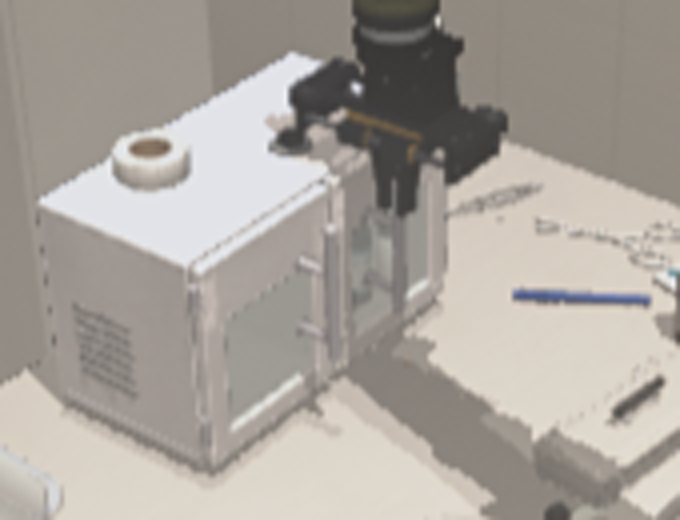

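step_arm([
  {"ax": 0,"ay": 0,"az": 0,"x": -0.003,"y": -0.001,"z": 0,"claw": 5},
  {"ax": 0,"ay": 0,"az": 1,"x": -0.006,"y": -0.002,"z": 0,"claw": 5},
  {"ax": 0,"ay": 0,"az": 2,"x": -0.009,"y": -0.003,"z": 0,"claw": 5},
  {"ax": 0,"ay": 0,"az": 2,"x": -0.011,"y": -0.004,"z": 0,"claw": 5},
  {"ax": 0,"ay": 0,"az": 2,"x": -0.011,"y": -0.004,"z": 0,"claw": 5},
])

```text
time_s: 7.4
tool_pos: [0.5809, -0.101, 0.1981]
tool_rot: [179.3, -0.0, 95.6]
force: [12.0, 4.5, -1.3]
grip_width: 0.0113
```

step_arm([
  {"ax": 0,"ay": 0,"az": 0,"x": -0.002,"y": -0.001,"z": 0,"claw": 5},
  {"ax": 0,"ay": 0,"az": 0,"x": -0.003,"y": -0.001,"z": 0,"claw": 5},
  {"ax": 0,"ay": 0,"az": 0,"x": -0.003,"y": -0.001,"z": 0,"claw": 5},
])

```text
time_s: 7.7
tool_pos: [0.5808, -0.1011, 0.1981]
tool_rot: [178.9, 0.0, 95.7]
force: [20.7, 4.9, -7.3]
grip_width: 0.0115
```

step_arm([
  {"ax": 0,"ay": 0,"az": -1,"x": 0.007,"y": 0.003,"z": 0,"claw": 5},
  {"ax": 0,"ay": 0,"az": -2,"x": 0.013,"y": 0.005,"z": 0,"claw": 5},
  {"ax": 0,"ay": 0,"az": -2,"x": 0.013,"y": 0.005,"z": 0,"claw": 34},
  {"ax": 0,"ay": 0,"az": -2,"x": 0.013,"y": 0.005,"z": 0,"claw": 34},
  {"ax": 0,"ay": 0,"az": -2,"x": 0.013,"y": 0.005,"z": 0,"claw": 34},
  {"ax": 0,"ay": 0,"az": -2,"x": 0.013,"y": 0.005,"z": 0.04,"claw": 34},
  {"ax": 0,"ay": 0,"az": -2,"x": 0.013,"y": 0.005,"z": 0.08,"claw": 34},
  {"ax": 0,"ay": 0,"az": -2,"x": 0.05,"y": 0.015,"z": 0.085,"claw": 10},
  {"ax": 0,"ay": 0,"az": -2,"x": 0.09,"y": 0.025,"z": 0.085,"claw": 0},
  {"ax": 0,"ay": 0,"az": -2,"x": 0.12,"y": 0.032,"z": 0.085,"claw": 0},
  {"ax": 0,"ay": 0,"az": -2,"x": 0.12,"y": 0.032,"z": 0.085,"claw": 0},
  {"ax": 0,"ay": 0,"az": -2,"x": 0.12,"y": 0.032,"z": 0.085,"claw": 0},
])

```text
time_s: 8.9
tool_pos: [0.6924, -0.0726, 0.2802]
tool_rot: [-179.9, 0.1, 93.4]
force: [-0.7, -0.2, 0.4]
grip_width: 0.0018
```

```bash
python3 look.py 8 scene side
```

```text
8.9 [ 0.6924 -0.0726  0.2802] [-1.799e+02  1.000e-01  9.340e+01] [-17.2  25.1  30.6  72.  -12.4  86.3  15.3] [-0.73 -0.19  0.45] 0.0018298067849696295
```

View pics/scene8.png

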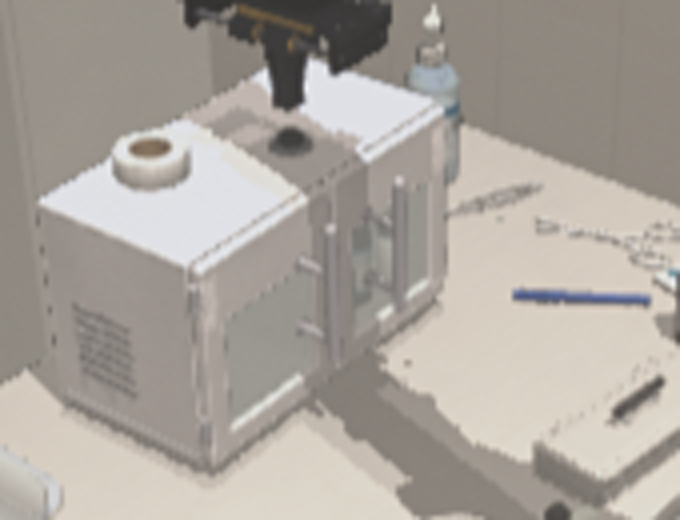

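View pics/side8.png

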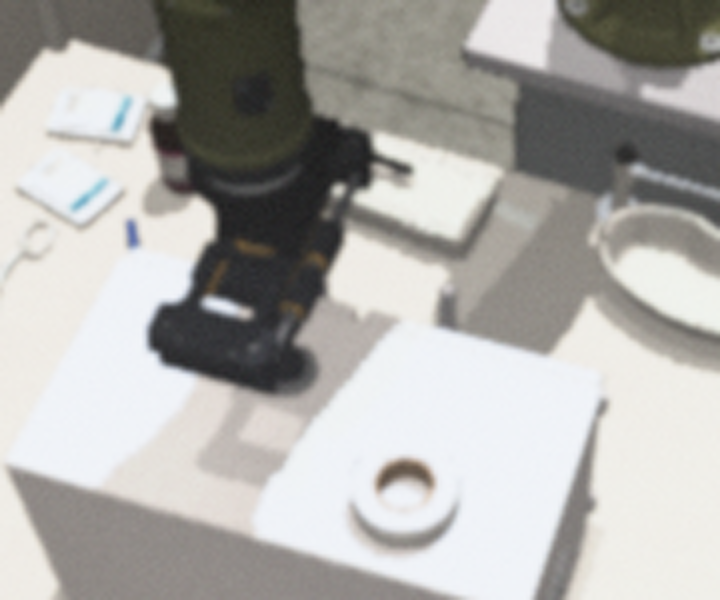

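step_arm([
  {"ax": 0,"ay": 0,"az": 0,"x": 0.001,"y": 0,"z": -0.02,"claw": 0},
  {"ax": 0,"ay": 0,"az": 0,"x": 0.001,"y": 0,"z": -0.028,"claw": 0},
  {"ax": 0,"ay": 0,"az": 0,"x": 0.001,"y": 0,"z": -0.032,"claw": 0},
  {"ax": 0,"ay": 0,"az": 0,"x": 0.001,"y": 0,"z": -0.036,"claw": 0},
  {"ax": 0,"ay": 0,"az": 0,"x": 0.001,"y": 0,"z": -0.039,"claw": 0},
  {"ax": 0,"ay": 0,"az": 0,"x": 0.001,"y": 0,"z": -0.039,"claw": 0},
])

```text
time_s: 9.6
tool_pos: [0.6939, -0.0726, 0.2435]
tool_rot: [179.9, 0.0, 93.4]
force: [-2.1, -0.6, 4.7]
grip_width: 0.0004
```

step_arm([
  {"ax": 0,"ay": 0,"az": 0,"x": 0,"y": 0,"z": -0.002,"claw": 0},
  {"ax": 0,"ay": 0,"az": 0,"x": 0,"y": 0,"z": -0.004,"claw": 0},
  {"ax": 0,"ay": 0,"az": 0,"x": 0,"y": 0,"z": -0.004,"claw": 0},
])

```text
time_s: 9.9
tool_pos: [0.694, -0.0726, 0.2433]
tool_rot: [179.8, -0.0, 93.4]
force: [-8.7, 1.6, 16.8]
grip_width: 0.0001
```

step_arm([
  {"ax": 0,"ay": 0,"az": 0,"x": 0,"y": 0,"z": 0.02,"claw": 0},
  {"ax": 0,"ay": 0,"az": 0,"x": 0,"y": 0,"z": 0.045,"claw": 0},
  {"ax": 0,"ay": 0,"az": 0,"x": -0.04,"y": -0.01,"z": 0.045,"claw": 34},
  {"ax": 0,"ay": 0,"az": 0,"x": -0.08,"y": -0.02,"z": 0.045,"claw": 34},
  {"ax": 0,"ay": 0,"az": 0,"x": -0.108,"y": -0.027,"z": 0.045,"claw": 34},
  {"ax": 0,"ay": 0,"az": 0,"x": -0.108,"y": -0.027,"z": 0.04,"claw": 34},
  {"ax": 0,"ay": 0,"az": 0,"x": -0.108,"y": -0.027,"z": 0.035,"claw": 34},
])

```text
time_s: 10.6
tool_pos: [0.5863, -0.0987, 0.2738]
tool_rot: [179.9, -0.1, 93.4]
force: [0.3, 0.2, -0.2]
grip_width: 0.0273
```

```bash
python3 look.py 9 scene side wrist
```

```text
10.6 [ 0.5863 -0.0987  0.2738] [ 1.799e+02 -1.000e-01  9.340e+01] [-20.5  11.3  32.1  88.9  -6.1  81.5  15.5] [ 0.29  0.22 -0.21] 0.027331243250965438
```

View pics/wrist9.png

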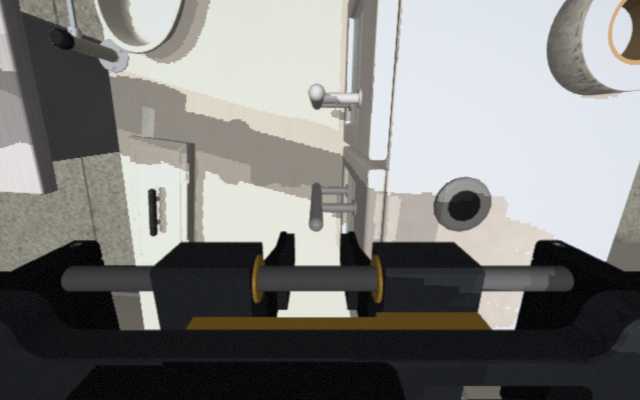

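View pics/side9.png

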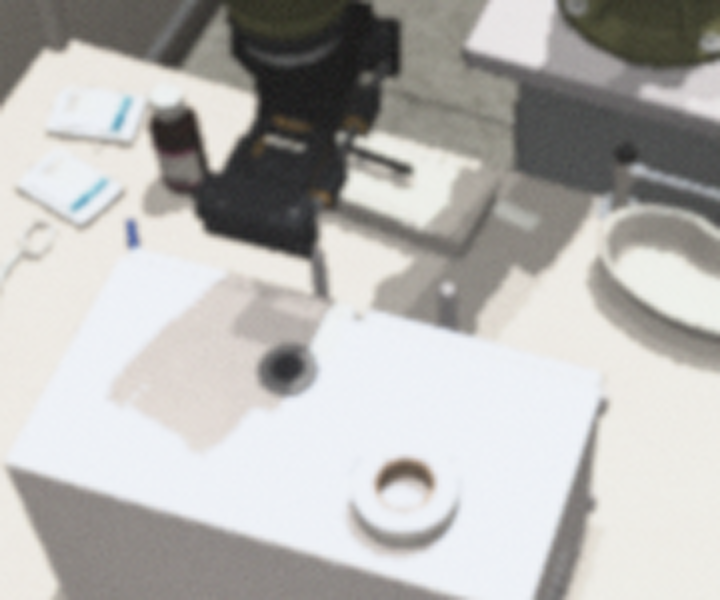

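step_arm([
  {"ax": 0,"ay": 0,"az": 0,"x": 0,"y": 0,"z": -0.025,"claw": 34},
  {"ax": 0,"ay": 0,"az": 0,"x": 0,"y": 0,"z": -0.05,"claw": 34},
  {"ax": 0,"ay": 0,"az": 0,"x": 0,"y": 0,"z": -0.076,"claw": 34},
  {"ax": 0,"ay": 0,"az": 0,"x": 0,"y": 0,"z": -0.076,"claw": 34},
  {"ax": 0,"ay": 0,"az": 0,"x": 0,"y": 0,"z": -0.076,"claw": 5},
  {"ax": 0,"ay": 0,"az": 0,"x": 0,"y": 0,"z": -0.076,"claw": 5},
  {"ax": 0,"ay": 0,"az": 0,"x": 0,"y": 0,"z": -0.076,"claw": 5},
  {"ax": 0,"ay": 0,"az": 0,"x": 0,"y": 0,"z": -0.076,"claw": 5},
], squeeze=25)

```text
time_s: 11.55
tool_pos: [0.5858, -0.0993, 0.1991]
tool_rot: [180.0, -0.0, 93.4]
force: [-2.9, -0.0, 5.7]
grip_width: 0.0112
```

```bash
python3 - <<'E'
from h import *
s=lambda l:np.array(l)/4+[190,140]-.4
print('box corners (side0z) at z=.03',onz('side',s([(305,95),(335,45),(540,100),(495,155)]),.03))
h=np.array([.6388,-.2258]);L=np.hypot(.128,.045);a0=93.2+np.degrees(np.arctan2(.045,.128))
u=lambda a:np.array([np.cos(np.radians(a)),np.sin(np.radians(a))])
for d in range(0,76,4): print(d,(h+L*u(a0+d)).round(4),(L*(u(a0+d)-u(a0))).round(4),'edge',(h+.175*u(93.2+d)).round(3))
print(status.get_obs()['tool_pos'],status.get_obs()['grip_width'])
E
```

```text
box corners (side0z) at z=.03 [[ 0.39282103 -0.25573433  0.03      ]
 [ 0.32830591 -0.25593638  0.03      ]
 [ 0.32132064 -0.05693403  0.03      ]
 [ 0.39458493 -0.07138965  0.03      ]]
0 [ 0.5867 -0.1005] [0. 0.] edge [ 0.629 -0.051]
4 [ 0.5781 -0.1044] [-0.0086 -0.0039] edge [ 0.617 -0.052]
8 [ 0.5698 -0.109 ] [-0.0169 -0.0085] edge [ 0.605 -0.054]
12 [ 0.5618 -0.1141] [-0.0249 -0.0136] edge [ 0.593 -0.057]
16 [ 0.5542 -0.1197] [-0.0325 -0.0192] edge [ 0.581 -0.061]
20 [ 0.547  -0.1259] [-0.0397 -0.0254] edge [ 0.57  -0.065]
24 [ 0.5403 -0.1325] [-0.0465 -0.032 ] edge [ 0.559 -0.07 ]
28 [ 0.534  -0.1396] [-0.0527 -0.0391] edge [ 0.548 -0.076]
32 [ 0.5282 -0.1471] [-0.0585 -0.0466] edge [ 0.538 -0.083]
36 [ 0.523 -0.155] [-0.0637 -0.0545] edge [ 0.528 -0.09 ]
40 [ 0.5184 -0.1633] [-0.0684 -0.0628] edge [ 0.519 -0.098]
44 [ 0.5143 -0.1718] [-0.0724 -0.0713] edge [ 0.51  -0.107]
48 [ 0.5108 -0.1807] [-0.0759 -0.0802] edge [ 0.502 -0.116]
52 [ 0.508  -0.1897] [-0.0787 -0.0892] edge [ 0.495 -0.126]
56 [ 0.5058 -0.1989] [-0.0809 -0.0984] edge [ 0.488 -0.136]
60 [ 0.5043 -0.2083] [-0.0825 -0.1077] edge [ 0.483 -0.147]
64 [ 0.5034 -0.2177] [-0.0834 -0.1172] edge [ 0.477 -0.158]
68 [ 0.5031 -0.2271] [-0.0836 -0.1266] edge [ 0.473 -0.169]
72 [ 0.5036 -0.2366] [-0.0832 -0.1361] edge [ 0.47  -0.181]
[ 0.58576157 -0.09929182  0.19909932] 0.01122364089024641
```

step_arm([
  {"ax": 0,"ay": 0,"az": 4,"x": -0.0086,"y": -0.004,"z": 0,"claw": 5},
  {"ax": 0,"ay": 0,"az": 8,"x": -0.017,"y": -0.0085,"z": 0,"claw": 5},
  {"ax": 0,"ay": 0,"az": 12,"x": -0.025,"y": -0.0135,"z": 0,"claw": 5},
  {"ax": 0,"ay": 0,"az": 16,"x": -0.0325,"y": -0.019,"z": 0,"claw": 5},
  {"ax": 0,"ay": 0,"az": 20,"x": -0.04,"y": -0.0255,"z": 0,"claw": 5},
  {"ax": 0,"ay": 0,"az": 20,"x": -0.04,"y": -0.0255,"z": 0,"claw": 5},
])

```text
time_s: 12.15
tool_pos: [0.5456, -0.1244, 0.1991]
tool_rot: [179.9, -0.1, 113.4]
force: [-2.0, 3.6, 4.8]
grip_width: 0.0112
```

```bash
python3 look.py 10 side
```

```text
12.15 [ 0.5456 -0.1244  0.1991] [ 1.799e+02 -1.000e-01  1.134e+02] [-17.4   8.8  30.7  99.8  -4.8  72.6  37.7] [-2.05  3.57  4.76] 0.011172650641163285
```

View pics/side10.png

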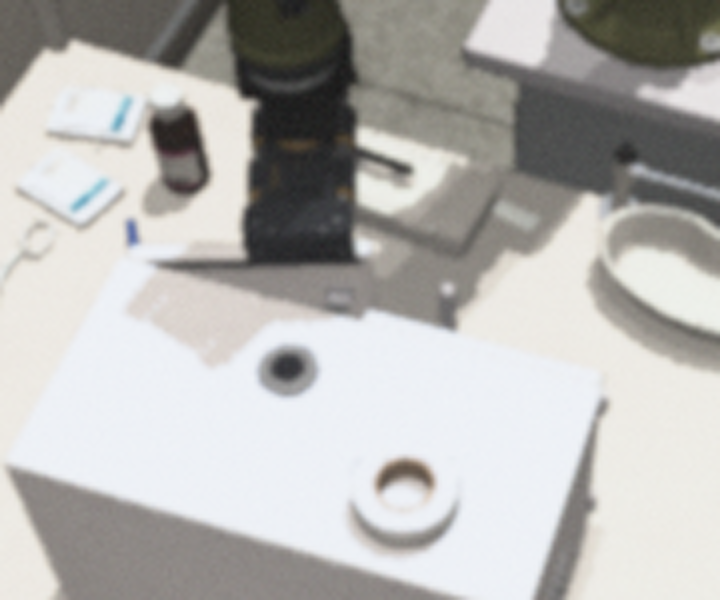

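step_arm([
  {"ax": 0,"ay": 0,"az": 4,"x": -0.007,"y": -0.0065,"z": 0,"claw": 5},
  {"ax": 0,"ay": 0,"az": 8,"x": -0.013,"y": -0.0135,"z": 0,"claw": 5},
  {"ax": 0,"ay": 0,"az": 12,"x": -0.019,"y": -0.021,"z": 0,"claw": 5},
  {"ax": 0,"ay": 0,"az": 16,"x": -0.024,"y": -0.029,"z": 0,"claw": 5},
  {"ax": 0,"ay": 0,"az": 20,"x": -0.0285,"y": -0.0375,"z": 0,"claw": 5},
  {"ax": 0,"ay": 0,"az": 24,"x": -0.0325,"y": -0.046,"z": 0,"claw": 5},
  {"ax": 0,"ay": 0,"az": 28,"x": -0.036,"y": -0.055,"z": 0,"claw": 5},
  {"ax": 0,"ay": 0,"az": 32,"x": -0.039,"y": -0.064,"z": 0,"claw": 5},
  {"ax": 0,"ay": 0,"az": 32,"x": -0.039,"y": -0.064,"z": 0,"claw": 5},
])

```text
time_s: 13.1
tool_pos: [0.5055, -0.1894, 0.199]
tool_rot: [180.0, -0.1, 145.3]
force: [-7.6, 3.5, 10.3]
grip_width: 0.0116
```

```bash
python3 look.py 11 side
```

```text
13.1 [ 0.5055 -0.1894  0.199 ] [ 1.800e+02 -1.000e-01  1.453e+02] [-11.4   6.2  31.4 102.3  -3.5  72.5  76.2] [-7.64  3.46 10.26] 0.011592238100196574
```

View pics/side11f.png

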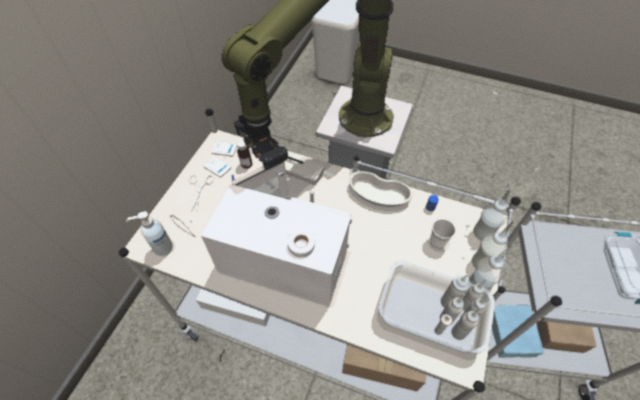

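step_arm([
  {"ax": 0,"ay": 0,"az": 4,"x": -0.004,"y": -0.009,"z": 0,"claw": 5},
  {"ax": 0,"ay": 0,"az": 8,"x": -0.006,"y": -0.0185,"z": 0,"claw": 5},
  {"ax": 0,"ay": 0,"az": 12,"x": -0.0075,"y": -0.028,"z": 0,"claw": 5},
  {"ax": 0,"ay": 0,"az": 16,"x": -0.008,"y": -0.0375,"z": 0,"claw": 5},
  {"ax": 0,"ay": 0,"az": 20,"x": -0.0075,"y": -0.047,"z": 0,"claw": 5},
  {"ax": 0,"ay": 0,"az": 20,"x": -0.0075,"y": -0.047,"z": 0,"claw": 5},
  {"ax": 0,"ay": 0,"az": 20,"x": -0.0075,"y": -0.047,"z": 0,"claw": 5},
])

```text
time_s: 13.85
tool_pos: [0.5008, -0.2354, 0.199]
tool_rot: [180.0, 0.2, 165.3]
force: [-0.9, 2.0, 7.8]
grip_width: 0.0112
```

```bash
python3 look.py 12 side scene wrist
```

```text
13.85 [ 0.5008 -0.2354  0.199 ] [180.    0.2 165.3] [ -6.9   7.9  32.3 100.8  -4.5  72.4 101.7] [-0.88  2.01  7.76] 0.011207325594233966
```

View pics/side12.png

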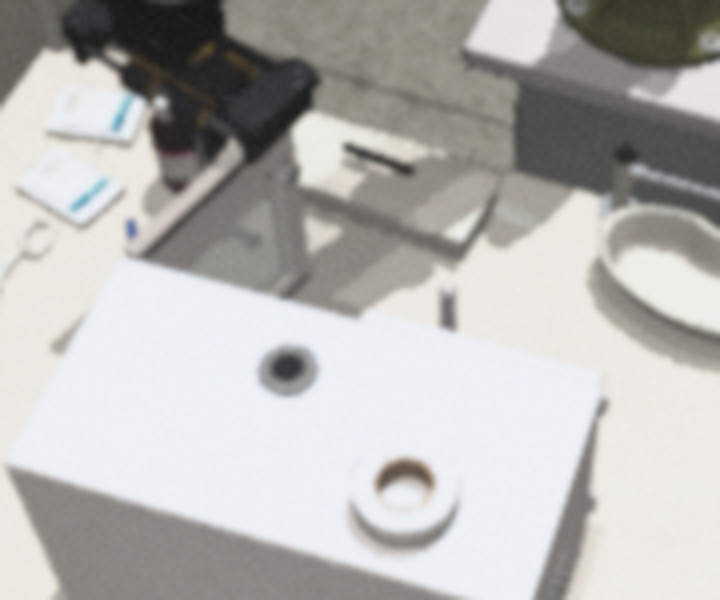

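View pics/scene12f.png

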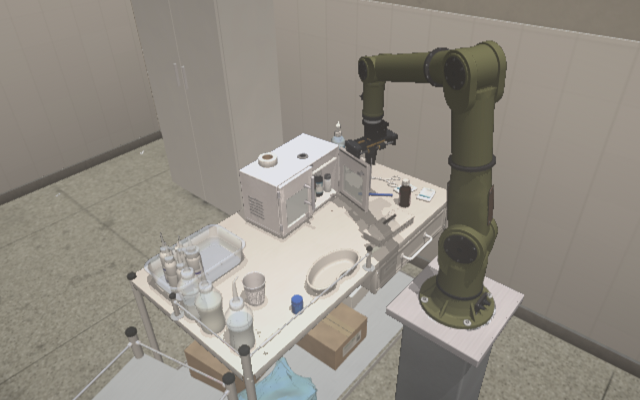

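View pics/wrist12.png

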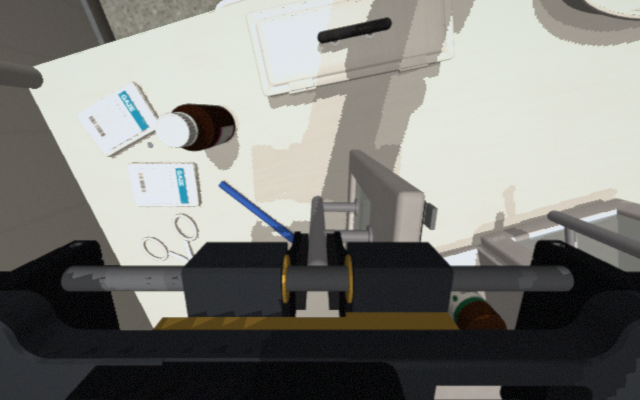

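```bash
python3 - <<'E'
from h import *
z=lambda l:np.array(l)/4+[200,120]-.4
a=onz('side',z([(133,250),(238,150)]),.226);d=a[1]-a[0];print(a,np.degrees(np.arctan2(d[1],d[0]))-93.2)
A=cv2.imread('pics/side0.png').astype(int);B=cv2.imread('pics/side12f.png').astype(int)
D=abs(A-B).max(2)
for n,(x0,x1,y0,y1) in dict(tape=(285,318,228,258),jar=(424,442,190,212),cup=(428,460,215,252)).items():
    T=A[y0:y1,x0:x1].astype('uint8');r=cv2.matchTemplate(B[y0-6:y1+6,x0-6:x1+6].astype('uint8'),T,cv2.TM_CCOEFF_NORMED);m=cv2.minMaxLoc(r);print(n,m[1],np.array(m[3])-6)
S=cv2.imread('pics/scene0.png');W=cv2.imread('pics/scene12f.png')
T=S[176:210,397:413];r=cv2.matchTemplate(W[170:216,391:419],T,cv2.TM_CCOEFF_NORMED);m=cv2.minMaxLoc(r);print('bottle',m[1],np.array(m[3])-6)
cv2.imwrite('pics/sc12z.png',cv2.resize(W[130:250,230:400],None,fx=4.5,fy=4.5,interpolation=cv2.INTER_CUBIC))
E
```

```text
[[ 0.63528646 -0.22302682  0.226     ]
 [ 0.52189059 -0.19457788  0.226     ]] 72.71622852996127
tape 0.9993951320648193 [0 0]
jar 0.996491551399231 [0 0]
cup 0.7923142910003662 [0 0]
bottle 0.9981499910354614 [0 0]
```

View pics/sc12z.png

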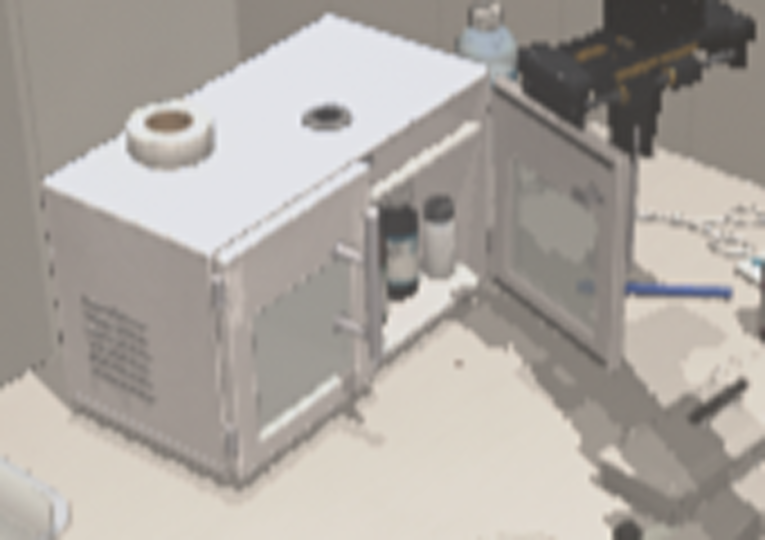

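```bash
python3 -c "
from h import *
print(workorder.sign_off()); o=status.get_obs(); print(o['time_s'],o['tool_pos'],o['grip_width'])"
```

```text
the job is handed in; nothing more can be done
None
the job is handed in; nothing more can be done
```

The job is handed in at about 14 s of the 67 s allowed, with the right-hand door held open by its handle at about 72° and the left-hand door shut.

- **Left door:** I pushed it shut by its handle until it stopped hard at about 16 N, well past the 5 N catch. Its bar then sat within 1 mm of where it should be when seated, and it looked flush in the scene and side views. I did not tug it back to test the ball catch.
- **Right door tug:** It gave about 5 mm, then stopped hard with the force rising to about 21 N, so it was caught.
- **Release knob:** I let the door back and pushed the knob down to its hard stop. The fingertip height was 235 mm, which matches the knob fully in, and the camera showed it sunk.
- **Right door opening:** I gripped the bar with 25 N and swung it open. The angle comes to about 71° from the tool position and about 73° from the side camera.
- **Loose items:** The tape roll, jar and bottle showed no shift in the before and after pictures. The cup showed no shift either, but its match was weaker (0.79), probably because the arm's shadow had moved.

Two things were slightly off. The cabinet corner measurements disagreed between views by up to about 10 mm, so I relied on close wrist views and contact for the handles. The wrist force also read 5–10 N at times during the swing, because the arc I commanded was about 2 mm inside the handle's true one.

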